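Pull check on the bench spring gauge

ROBOT

A 6-joint arm with a two-finger parallel gripper is mounted at the origin on the work surface. World frame = base frame: x ahead of the robot, y to its left, z up, the work surface at z = 0. Lengths are in m, angles in rad, forces in N, time in s.
With the tool pointing down it reaches from about 0.3 to 0.775 m from the base axis. Payload 14.6 kg.
Tool frame: the origin (TCP) lies midway between the tips of the shut fingers; the grasp point (between the pads) lies 19 mm behind it; z points along the fingers, y is the line along which they close (so a half turn about z gives the same grasp; the last joint's range is limited). The gripper opens to 94 mm and grips with 3 to 60 N. Pads are 16 mm wide; open, the fingers measure 119 mm over their backs; the gripper's body (75 mm by 177 mm) begins 78 mm behind the grasp point.
Start: joints at [-1.404, 0.3, 1.521, -0, 1.321, -0.067], TCP at [0.127, -0.535, 0.205] pointing down, gripper open.
Joint ranges: [-3.03, 3.03], [-0.79, 2.21], [0.23, 2.52], [-1.04, 4.18], [0, 3.07], [-2.55, 2.55]. Speed limits (rad/s): [2.22, 2.22, 2.57, 3.14, 3.14, 3.14].

INTERFACE

Orientations are given as [roll, pitch, yaw] about the fixed x, y, z axes, in that order (R = Rz(yaw) Ry(pitch) Rx(roll)).
In Python, from station import ctrl gives the robot as it stands. The module is installed in compiled form; this text tells all that it offers.
- The arm moves only by the tool servo_tool, never from a script. Its argument "plan" is a list of rows, each a list of 7 numbers: the opening in per cent of the stroke, from 0 (shut) to 100 (fully open), then the shift along the tool's x, y, z in m, then the turn, a rotation vector about the tool's x, y, z in rad. A call has exactly 8 rows; each row shifts and turns the commanded pose from where the row before left it, along the tool's axes as they then stand; what a row does not reach is not made up. A row lasts 1/8 s, in which the tool goes at most 62.5 mm and 10.7 degrees, less where a joint would pass 70% of its speed; a pose out of reach is approached as far as the arm can. A call with a gripper value outside its range is refused whole. The fingers move at their own pace and stop on an object; "force" is the grip in N (left out, the last holds). Time passes only in rows, so rows that do not move let the fingers close, or fill a call up. It gives the time, the measured TCP pose, the force, the opening and the grip force at its end, in the units of the state.
- ctrl.get_obs(): the state, without advancing time (a new reading comes with each control period).
- ctrl.camera(name): name is "side" or "top" or "wrist"; returns a dict with "pixels" (400x640x3 uint8, red, green, blue), "z_map" (400x640 float32, m along the optical axis (not along the pixel's ray), 0 where there is no reading), "mtx" (3x3 intrinsics, pixels), "pose" (4x4, takes a point from camera to world coordinates). Camera axes: x right, y up, looking along -z (the intrinsics and any distortion apply to the point x, -y, -z); pixel columns grow to the right and rows downward; lengths in m; the calibration is good to about 2 mm. A picture is of the moment at which its call begins.
- ctrl.hand_in(): hands the job in; it is judged then, once.
The state is a dict: "time_s": time; "qpos": joint angles; "joint_vel": joint speeds; "tau": joint torques, N m; "ee_pos": TCP position; "eef_rot": TCP orientation; "force": force on the tool from outside, world axes, zero at the start; "moment": the same for the moment, N m; "grip_width": finger opening in m; "grip_force": force on a finger pad.
Only numpy, scipy, OpenCV 4.12 (cv2) and the standard library are available. Lean on these libraries where they do the work, as an engineer would, in place of code of your own. Each camera call takes 0.05 s, during which the arm holds its last target. There are 200 camera calls.

TASK

Run the pull check on the bench spring gauge: first lift the tube rack out of the handle's way and set it down flat in the metal tray. Then press the round key and the square key, pull the gauge's handle out until its pointer stands level with the steel marker (not well past it) and hold it there for two seconds, ease the handle back fully home without letting it snap, and finally press the long bar key and then the round key again. Press each key fully, one at a time, let it come up again, never press the cross key, and leave the bottle, jar, tip box and plate carrier undisturbed.

Things in the scene. Friction and masses are not known exactly. Their poses are not given: they have to be found in the camera images.
- rack: loose blue test-tube rack with two pairs of orange-capped tubes fixed in it (0.25 kg or so), 64 mm (own x) x 130 mm (own y), caps 86 mm high; across its middle stands a flat carrying fin, 10 mm thick along own y, 50 mm wide along own x, top at 140 mm: pinch it from above across own y. Origin: centre of the underside, z up
- tray: fixed open bare-metal tray, 190 mm (own x) x 130 mm (own y), walls 5 mm thick and 30 mm high, inside 180 x 120 mm: the rack fits only with its length along the tray's length. Origin: centre of the underside
- tray_in (a point): centre of the tray's inner floor, 5 mm above the bench, axes as the tray's
- gauge: fixed spring pull gauge, grey housing 60 mm high, own x -25 to 145 mm; its slide's handle comes out along own -x. Origin on the bench on the slide's centre line
- slide (a joint): how far the gauge's slide is pulled out, m: 0 fully home (the spring's rest), limit 0.085; about 3 N at 0, 14 N at 0.07
- slide_grip (a point): centre of the top edge of the slide's upright aluminium handle plate, 105 mm above the bench; the plate is 14 mm thick along the gauge's x, 56 mm wide along its y and reaches down to 25 mm; a 14 mm rod joins its back to the housing at 40 mm height; 37 mm of free room between plate and housing when home. Axes as the gauge's; it moves with the slide
- pointer (a point): top of the black pointer blade (5 mm along gauge x) that rides on top of the gauge housing and moves with the slide; axes as the gauge's
- marker: dark steel marker block clipped on the gauge's white scale beside the pointer's track (upright part 8 mm along gauge x, 24 mm high); stays fixed, at another place on the scale each time, 40 to 65 mm of pull from the pointer's home. The pointer stands at the mark when both have the same gauge x. Origin: centre of its underside, axes as the gauge's
- console: fixed white key console 210 mm (own x) x 180 mm (own y) x 50 mm, with a dark display strip along its +x edge and four black keys in two rows of two, 82-84 mm apart, which key is where differs. Origin: centre of the underside
- bottle: bystander: amber bottle 68 mm across, 170 mm high, origin centre of underside
- jar: bystander: clear jar 80 mm across, 110 mm high, origin centre of underside
- tipbox: bystander: pipette tip box 80 x 120 x 63 mm, origin centre of underside
- carrier: bystander: white plate carrier, base 80 x 120 mm, upright end plate 100 mm high, origin centre of underside
- key_round (a joint): travel of the round key, m: 0 up, 0.007 fully down (about 5.5 N); springs back
- key_round_top (a point): centre of the top of the round key's cap (round, 42 mm across), 80 mm above the bench when up, 18 mm above its white base plate
- key_square (a joint): travel of the square key, m: 0 up, 0.007 fully down (about 5.5 N); springs back
- key_square_top (a point): centre of the top of the square key's cap (square, 38 x 38 mm), 80 mm above the bench when up, 18 mm above its white base plate
- key_bar (a joint): travel of the bar key, m: 0 up, 0.007 fully down (about 5.5 N); springs back
- key_bar_top (a point): centre of the top of the bar key's cap (long bar, 66 mm along the console's y, 22 mm along its x), 80 mm above the bench when up, 18 mm above its white base plate
- key_cross (a joint): travel of the cross key, m: 0 up, 0.007 fully down (about 5.5 N); springs back
- key_cross_top (a point): centre of the top of the cross key's cap (plus-shaped cross, arms 54 mm overall and 18 mm wide), 80 mm above the bench when up, 18 mm above its white base plate
Mind the look-alikes: they are no part of the job. What is shaped like the rack but red is not meant.

How it is judged:
On the way, in this order (a step that is already met when the one before it is completed fails the run):
1. the rack stands flat in the tray, let go (x of rack in the frame of tray_in between -0.032 and 0.032 m and y of rack in the frame of tray_in between -0.032 and 0.032 m and z of rack in the frame of tray_in between -0.004 and 0.004 m and angle between rack's own z axis and vertical below 0.08 rad and contact force between the fingers and rack below 0.1 N and linear speed of rack below 0.03 m/s), for 0.2 s.
2. the round key is pressed down (value of joint key_round above 0.0045 m), for 0.05 s.
3. the square key is pressed down (value of joint key_square above 0.0045 m), for 0.05 s.
4. the pointer is held within 4 mm of the marker for 1.2 s (x of pointer in the frame of marker between -0.004 and 0.004 m), for 1.2 s.
5. the slide is back home (value of joint slide below 0.002 m), for 0.1 s.
6. the bar key is pressed down (value of joint key_bar above 0.0045 m), for 0.05 s.
7. the round key is pressed down again (value of joint key_round above 0.0045 m), for 0.05 s.
At the end, for the whole second after the job is handed in: The rack stands flat on the tray's floor (centre within 32 mm of the tray's in x and y, within 4 mm in height, tilt under 0.08 rad) at rest, the slide is home (within 3 mm), and all four keys are up (within 1.5 mm) (x of rack in the frame of tray_in between -0.032 and 0.032 m and y of rack in the frame of tray_in between -0.032 and 0.032 m and z of rack in the frame of tray_in between -0.004 and 0.004 m and angle between rack's own z axis and vertical below 0.08 rad and linear speed of rack below 0.02 m/s and value of joint slide below 0.003 m and value of joint each of key_round, key_square, key_bar, key_cross below 0.0015 m); the robot touches nothing.
It fails at once if the cross key is pressed (more than 3 mm) (value of joint key_cross above 0.003 m).
It fails at once if two keys are down at once (each more than 2 mm) (value of joint each of key_round, key_square above 0.002 m or value of joint each of key_round, key_bar above 0.002 m or value of joint each of key_round, key_cross above 0.002 m or value of joint each of key_square, key_bar above 0.002 m or value of joint each of key_square, key_cross above 0.002 m or value of joint each of key_bar, key_cross above 0.002 m).
It fails at once if the pointer is pulled more than 10 mm past the marker (x of pointer in the frame of marker below -0.01 m).
It fails at once if the slide snaps back (faster than 0.5 m/s) (velocity of joint slide below -0.5 m/s).
It fails at once if the bottle, jar, tip box or plate carrier is moved over 20 mm or tipped over 0.3 rad ((distance of bottle from where it was at the start of the episode above 0.02 m or angle between bottle's own z axis and vertical above 0.3 rad) or (distance of jar from where it was at the start of the episode above 0.02 m or angle between jar's own z axis and vertical above 0.3 rad) or (distance of tipbox from where it was at the start of the episode above 0.02 m or angle between tipbox's own z axis and vertical above 0.3 rad) or (distance of carrier from where it was at the start of the episode above 0.02 m or angle between carrier's own z axis and vertical above 0.3 rad)).
It also fails if it takes over 72 s, if anything falls off the work surface, if the arm or the gripper's body presses on something with over 40 N, if the wrist force passes 120 N, or if a joint passes its speed limit or range.

## Working session

There is one attempt and no reset: what is moved stays moved. The work goes in short steps, Python scripts to look and compute and a tool call to move; the robot and the scene stay as the last step left them, time stands still between calls to the robot, and variables do not carry over. Pictures are saved under pics/ and viewed, at most 10 in all, crops included, and the job is handed in when it is done.

Besides the shell and the picture viewer there is one more tool, called after "Call:" as a command line: name --pt "numbers of a row" for each row, then --argument value for the rest. servo_tool: Moves the arm, as the interface text tells. Its arguments: {"type":"object","properties":{"plan":{"type":"array","items":{"type":"array","items":{"type":"number"}}},"force":{"type":"number"}},"required":["plan"]}

```bash
mkdir -p pics
cat > h.py <<'E'
import numpy as np, cv2
from station import ctrl
def cloud(c):
    K=c["mtx"];z=c["z_map"];h,w=z.shape
    u,v=np.meshgrid(np.arange(w),np.arange(h))
    p=np.stack([(u-K[0,2])/K[0,0]*z,-(v-K[1,2])/K[1,1]*z,-z],-1)
    return p@c["pose"][:3,:3].T+c["pose"][:3,3]
def save(c,n): cv2.imwrite("pics/"+n,c["pixels"][...,::-1])
E
python3 - <<'E'
from h import *
o=ctrl.get_obs();print(o)
for n in("top","side"):
    c=ctrl.camera(n);np.savez(n+".npz",**c);save(c,n+".png");print(c["mtx"],c["pose"].round(3),(c["z_map"]>0).mean())
E
```

```text
{'time_s': 0.0, 'qpos': array([-1.40362192e+00,  3.00451103e-01,  1.52156252e+00,  9.09770787e-06,
        1.32069669e+00, -6.66001224e-02]), 'joint_vel': array([ 0.00209146, -0.00094768,  0.00094551,  0.00090759,  0.00251947,
        0.00031372]), 'tau': array([ 1.55539987e-03, -5.31806445e+01, -3.52734089e+01,  7.09376112e-02,
        2.44841102e-02, -9.99825852e-05]), 'ee_pos': array([ 0.12736511, -0.53478856,  0.20490515]), 'eef_rot': array([-3.14047806e+00, -8.31737249e-05,  2.33772226e-01]), 'force': array([-0.05567668, -0.54466432, -0.65475773]), 'moment': array([-0.00447048, -0.00721926, -0.0041458 ]), 'grip_force': 0.0, 'grip_width': 0.09422653032282814}
[[502.16340615   0.         319.20890289]
 [  0.         502.16340615 200.71277234]
 [  0.           0.           1.        ]] [[-2.300e-02  9.980e-01 -6.600e-02  4.500e-01]
 [-1.000e+00 -2.300e-02 -7.000e-03  1.000e-03]
 [-9.000e-03  6.600e-02  9.980e-01  1.476e+00]
 [ 0.000e+00  0.000e+00  0.000e+00  1.000e+00]] 0.99605859375
[[434.19921077   0.         321.05309299]
 [  0.         434.19921077 201.14309492]
 [  0.           0.           1.        ]] [[ 0.968  0.169 -0.184  0.363]
 [-0.249  0.674 -0.695 -0.717]
 [ 0.006  0.719  0.695  0.836]
 [ 0.     0.     0.     1.   ]] 0.9960625
```

View pics/top.png

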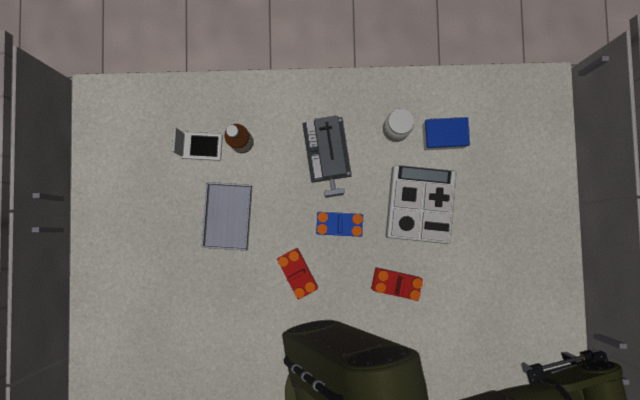

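View pics/side.png

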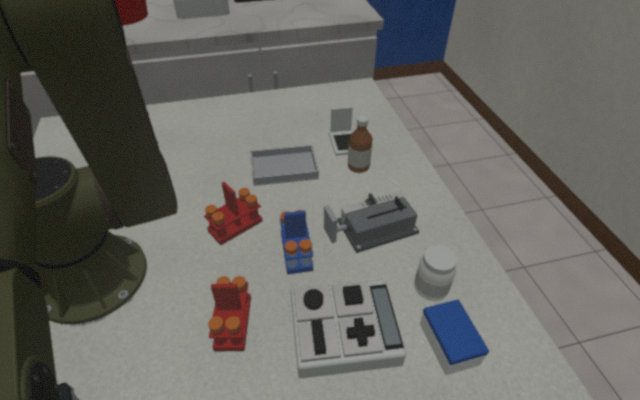

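The top view shows the candidates: the blue rack at (340,224), which is the one wanted, and the red look-alikes at (297,274) and (397,284). The tray is at (228,216), the gauge at (327,150) and its handle at (334,190). The console keys are round (407,223), square (410,194), bar (436,227) and cross (438,197). The side view agrees.

```bash
cat > m.py <<'E'
from h import *
c=dict(np.load("top.npz"));P=cloud(c);px=c["pixels"];hsv=cv2.cvtColor(px,cv2.COLOR_RGB2HSV)
def rect(mask,box,name):
    x0,y0,x1,y1=box;m=np.zeros(mask.shape,bool);m[y0:y1,x0:x1]=mask[y0:y1,x0:x1]
    q=P[m]; r=cv2.minAreaRect((q[:,:2]*1000).astype(np.float32))
    print(name,len(q),"c",np.round(r[0],1),"sz",np.round(r[1],1),"ang",round(r[2],1),"zmed",q[:,2].mean().round(4)); return q
Z=P[...,2]
rect((Z>.01)&(hsv[...,1]>80),(305,203,375,245),"rack")
rect((Z>.1),(305,203,375,245),"fin")
rect((hsv[...,0]<20)&(hsv[...,1]>150)&(Z>.07),(305,203,375,245),"caps")
rect((Z>.015)&(Z<.04),(195,175,260,255),"tray")
rect((Z>.09)&(Z<.12),(315,180,355,200),"plate")
rect((Z>.045)&(Z<.075),(295,110,355,184),"housing")
rect((Z>.064),(295,110,355,184),"above housing")
rect((Z>.035)&(Z<.1),(380,160,465,248),"console")
dk=(hsv[...,2]<60)&(Z>.07)&(Z<.09)
for n,b in dict(round=(395,211,420,235),bar=(421,214,452,240),square=(398,184,422,206),cross=(424,183,452,211)).items(): rect(dk,b,n)
cv2.imwrite("pics/crop.png",cv2.resize(px[105:245,290:380,::-1],None,fx=4,fy=4,interpolation=2))
E
python3 m.py
```

```text
rack 1007 c [478.2 -43.8] sz [128.8  63.3] ang 85.8 zmed 0.0792
fin 89 c [467.8 -34.7] sz [33.1 72. ] ang 51.2 zmed 0.3025
caps 285 c [478.3 -43.7] sz [121.3  58.6] ang 85.4 zmed 0.086
tray 504 c [509.9 281.4] sz [131.6 190.3] ang 85.1 zmed 0.0273
plate 107 c [566.3 -31.3] sz [14.2 53.9] ang 7.0 zmed 0.104
housing 1890 c [689.5 -13.8] sz [191.3  93.3] ang 7.4 zmed 0.0596
above housing 247 c [616.3 -20.1] sz [325.9  90.2] ang 6.2 zmed 0.1781
console 4659 c [ 530.9 -279.6] sz [180.8 210.8] ang 82.9 zmed 0.0605
round 157 c [ 474.3 -229. ] sz [37.8 36.2] ang 88.2 zmed 0.08
bar 169 c [ 464.9 -312.8] sz [63.7 19.7] ang 82.9 zmed 0.0802
square 169 c [ 556.2 -238.2] sz [36.9 34.2] ang 87.3 zmed 0.0791
cross 195 c [ 547.  -322.7] sz [43.7 44.9] ang 38.2 zmed 0.0798
```

View pics/crop.png

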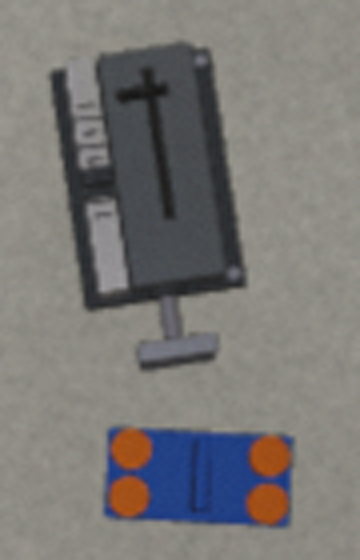

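The crop confirms the blue rack with its thin fin at crop (200,474), the handle plate at (177,350), the pointer crossbar at (141,95) and the marker at (97,183). Sizes match the description. I'll move towards the rack now.

Call:
servo_tool --pt "100 0.035 -0.03 0 0 0 0" --pt "100 0.035 -0.03 0 0 0 0" --pt "100 0.035 -0.03 0 0 0 0" --pt "100 0.035 -0.03 0 0 0 0" --pt "100 0.035 -0.03 0 0 0 0" --pt "100 0.035 -0.03 0 0 0 0" --pt "100 0.035 -0.03 0 0 0 0" --pt "100 0.035 -0.03 0 0 0 0" --force 40

```text
time_s: 1.1
ee_pos: [0.3448, -0.2353, 0.2054]
eef_rot: [-3.141, 0.0, 0.234]
force: [1.0, -0.5, 0.2]
grip_width: 0.0937
grip_force: 0.0
```

```bash
cat >> h.py <<'E'
def go(x,y,z,yaw):
    """print total tool-axis shift (at present yaw, and at target yaw) and turn"""
    o=ctrl.get_obs();p=o["ee_pos"];w=o["eef_rot"][2];d=np.array([x,y,z])-p
    f=lambda a:np.round([d[0]*np.cos(a)+d[1]*np.sin(a),d[0]*np.sin(a)-d[1]*np.cos(a),-d[2]],4)
    print("t",o["time_s"],"pos",p.round(4),"rot",o["eef_rot"].round(4),"q",o["qpos"].round(2),"F",o["force"].round(1),"\nshift now",f(w),"shift at target yaw",f(yaw),"turn",round(-(yaw-w),4))
E
python3 -c "
from h import *
go(.478,-.044,.20,-.073)"
```

```text
t 1.1 pos [ 0.3448 -0.2353  0.2054] rot [-3.1415e+00  1.0000e-04  2.3360e-01] q [-0.69 -0.    1.87  0.    1.28  0.65] F [ 1.  -0.5  0.2] 
shift now [ 0.1739 -0.1553  0.0054] shift at target yaw [ 0.1189 -0.2005  0.0054] turn 0.3066
```

Call:
servo_tool --pt "100 0.034 -0.031 0 0 0 0" --pt "100 0.035 -0.031 0 0 0 0" --pt "100 0.035 -0.031 0 0 0 0" --pt "100 0.035 -0.031 0 0 0 0" --pt "100 0.034 -0.031 0 0 0 0" --pt "100 0 0 0 0 0 0.15" --pt "100 0 0 0 0 0 0.157" --pt "100 0 0 0 0 0 0"

```text
time_s: 2.1
ee_pos: [0.4765, -0.0457, 0.2052]
eef_rot: [-3.142, 0.001, -0.072]
force: [-0.2, 0.5, 0.2]
grip_width: 0.0939
grip_force: 0.0
```

```bash
python3 -c "
from h import *
go(.478,-.044,.105,-.073)
c=ctrl.camera('wrist');np.savez('w1.npz',**c);save(c,'w1.png');P=cloud(c);px=c['pixels']
hsv=cv2.cvtColor(px,cv2.COLOR_RGB2HSV)
Z=P[...,2]
near=np.hypot(P[...,0]-.478,P[...,1]+.044)<.08
for n,m in dict(fin=(Z>.125)&(Z<.145),rack=(Z>.01)&(Z<.145)&(hsv[...,1]>100),caps=(hsv[...,0]<22)&(hsv[...,1]>150)&(Z>.08)).items():
  q=P[near&m]; r=cv2.minAreaRect((q[:,:2]*1000).astype(np.float32)); print(n,len(q),r,q[:,2].mean())
"
```

```text
t 2.1 pos [ 0.4765 -0.0457  0.2052] rot [-3.1415e+00  6.0000e-04 -7.2100e-02] q [-0.17  0.14  1.72  0.    1.29  1.47] F [-0.2  0.5  0.2] 
shift now [ 0.0014 -0.0018  0.1002] shift at target yaw [ 0.0014 -0.0018  0.1002] turn 0.0009
fin 952 ((479.5520324707031, -43.054508209228516), (9.735908508300781, 49.51413345336914), 85.68194580078125) 0.13912533216185244
rack 9659 ((479.6781005859375, -42.789955139160156), (127.64575958251953, 63.33560562133789), 85.68742370605469) 0.07473808628905114
caps 5682 ((501.32470703125, -47.55792236328125), (128.18316650390625, 103.74044799804688), 85.74708557128906) 0.19796621363954298
```

View pics/w1.png

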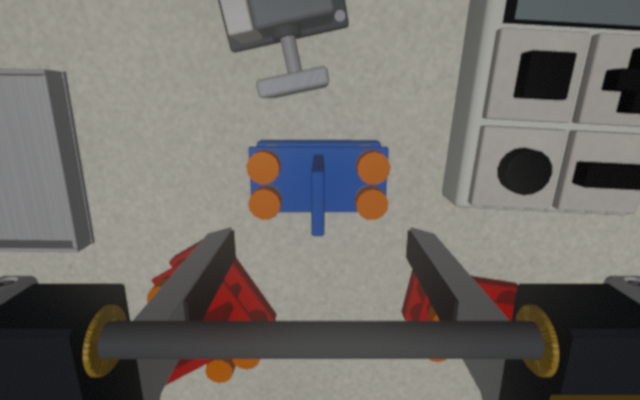

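The wrist view shows the blue rack with its fin at (317,195), centred between the open fingers. Next I descend and close.

Call:
servo_tool --pt "60 0.0027 -0.0025 0.02 0 0 0" --pt "50 0 0 0.025 0 0 0" --pt "50 0 0 0.025 0 0 0" --pt "50 0 0 0.02 0 0 0" --pt "50 0 0 0.009 0 0 0" --pt "0 0 0 0 0 0 0" --pt "0 0 0 0 0 0 0" --pt "0 0 0 0 0 0 0" --force 45

```text
time_s: 3.15
ee_pos: [0.4797, -0.0436, 0.1071]
eef_rot: [3.142, -0.001, -0.073]
force: [0.4, 0.1, 0.4]
grip_width: 0.0207
grip_force: 0.0
```

Call:
servo_tool --pt "0 0 0 0 0 0 0" --pt "0 0 0 -0.01 0 0 0" --pt "0 0 0 -0.02 0 0 0" --pt "0 0 0 -0.03 0 0 0" --pt "0 0 0 -0.03 0 0 0" --pt "0 0 0 -0.03 0 0 0" --pt "0 0 0 -0.02 0 0 0" --pt "0 0 0 0 0 0 0"

```text
time_s: 4.15
ee_pos: [0.4798, -0.0436, 0.2479]
eef_rot: [3.141, -0.003, -0.073]
force: [0.2, 0.9, -2.3]
grip_width: 0.0095
grip_force: 45.0
```

```bash
python3 -c "
from h import *
go(.510,.2815,.2456,1.485)
"
```

```text
t 4.15 pos [ 0.4798 -0.0436  0.2479] rot [ 3.1413e+00 -2.7000e-03 -7.3100e-02] q [-0.17  0.11  1.65 -0.    1.38  1.48] F [ 0.2  0.9 -2.3] 
shift now [ 0.0063 -0.3264  0.0023] shift at target yaw [0.3265 0.0022 0.0023] turn -1.5581
```

Call:
servo_tool --pt "0 0 -0.025 0 0 0 0" --pt "0 0.001 -0.045 0 0 0 0" --pt "0 0.001 -0.045 0 0 0 0" --pt "0 0.001 -0.05 0 0 0 0" --pt "0 0.001 -0.05 0 0 0 0" --pt "0 0.001 -0.05 0 0 0 0" --pt "0 0.001 -0.04 0 0 0 0" --pt "0 0 -0.021 0 0 0 0"

```text
time_s: 5.15
ee_pos: [0.5088, 0.2826, 0.2451]
eef_rot: [3.141, 0.002, -0.072]
force: [0.2, -1.2, -3.1]
grip_width: 0.0097
grip_force: 45.0
```

Call:
servo_tool --pt "0 0 0 0 0 0 -0.13" --pt "0 0 0 0 0 0 -0.16" --pt "0 0 0 0 0 0 -0.16" --pt "0 0 0 0 0 0 -0.16" --pt "0 0 0 0 0 0 -0.16" --pt "0 0 0 0 0 0 -0.16" --pt "0 0 0 0 0 0 -0.16" --pt "0 0 0 0 0 0 -0.16"

```text
time_s: 6.15
ee_pos: [0.5093, 0.2804, 0.2458]
eef_rot: [-3.141, 0.001, 1.181]
force: [0.4, -1.4, -1.9]
grip_width: 0.0099
grip_force: 45.0
```

Call:
servo_tool --pt "0 0 0 0 0 0 -0.15" --pt "0 0 0 0 0 0 -0.12" --pt "0 0 0 0 0 0 -0.038" --pt "0 0 0 0 0 0 0" --pt "0 0 0 0 0 0 0" --pt "0 0 0 0 0 0 0" --pt "0 0 0 0 0 0 0" --pt "0 0 0 0 0 0 0"

```text
time_s: 7.15
ee_pos: [0.5093, 0.2812, 0.2464]
eef_rot: [-3.142, -0.0, 1.485]
force: [-0.4, -0.7, -1.9]
grip_width: 0.0102
grip_force: 45.0
```

```bash
python3 -c "
from h import *
go(.510,.2815,.112,1.485)
c=ctrl.camera('wrist');save(c,'w2.png');P=cloud(c);Z=P[...,2]
m=(Z>.022)&(Z<.034)&(abs(P[...,1]-.28)<.12)&(abs(P[...,0]-.51)<.13)
q=P[m];print(cv2.minAreaRect((q[:,:2]*1000).astype(np.float32)),len(q))
hsv=cv2.cvtColor(c['pixels'],cv2.COLOR_RGB2HSV)
m=(abs(hsv[...,0]-112)<10)&(hsv[...,1]>150)&(Z>.1)&(abs(P[...,1]-.28)<.12)
q=P[m];print(cv2.minAreaRect((q[:,:2]*1000).astype(np.float32)),len(q),np.percentile(q[:,2],[1,50,99]))
"
```

```text
t 7.15 pos [0.5093 0.2812 0.2464] rot [-3.1416 -0.      1.4847] q [0.44 0.34 1.37 0.   1.43 0.53] F [-0.4 -0.7 -1.9] 
shift now [0.0004 0.0007 0.1344] shift at target yaw [0.0004 0.0007 0.1344] turn -0.0003
((513.0601806640625, 318.6846923828125), (57.54621887207031, 190.62210083007812), 84.9559326171875) 1313
((519.7158813476562, 278.45257568359375), (53.33955383300781, 103.0478286743164), 85.0443115234375) 49 [0.19848157 0.27736893 0.27975303]
```

View pics/w2.png

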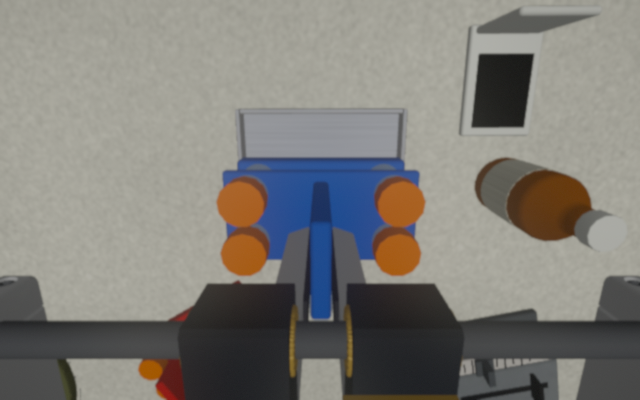

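The rack hangs level over the tray, its fin at (320,250) between the fingers and the tray's far wall at y≈110 px, parallel to it. Lowering now.

Call:
servo_tool --pt "0 0 0 0.02 0 0 0" --pt "0 0 0 0.03 0 0 0" --pt "0 0 0 0.03 0 0 0" --pt "0 0 0 0.03 0 0 0" --pt "0 0 0 0.015 0 0 0" --pt "0 0 0 0.006 0 0 0" --pt "0 0 0 0.003 0 0 0" --pt "0 0 0 0 0 0 0"

```text
time_s: 8.2
ee_pos: [0.5096, 0.2813, 0.1131]
eef_rot: [3.141, -0.001, 1.485]
force: [0.5, 0.1, -1.6]
grip_width: 0.0096
grip_force: 45.0
```

```bash
python3 -c "
from h import *
go(.510,.2815,.112,1.485)"
```

```text
t 8.2 pos [0.5096 0.2813 0.1131] rot [ 3.1407e+00 -5.0000e-04  1.4848e+00] q [0.44 0.46 1.53 0.   1.15 0.53] F [ 0.5  0.1 -1.6] 
shift now [0.0003 0.0004 0.0011] shift at target yaw [0.0003 0.0004 0.0011] turn -0.0002
```

Call:
servo_tool --pt "0 0 0 0.001 0 0 0" --pt "0 0 0 0.001 0 0 0" --pt "20 0 0 0 0 0 0" --pt "40 0 0 0 0 0 0" --pt "40 0 0 0 0 0 0" --pt "40 0 0 -0.02 0 0 0" --pt "40 0 0 -0.04 0 0 0" --pt "40 0 0 -0.05 0 0 0"

```text
time_s: 9.2
ee_pos: [0.5089, 0.281, 0.221]
eef_rot: [-3.14, 0.001, 1.485]
force: [-0.7, -0.6, 0.8]
grip_width: 0.0375
grip_force: 0.0
```

```bash
python3 -c "
from h import *
c=ctrl.camera('side');P=cloud(c);Z=P[...,2]
hsv=cv2.cvtColor(c['pixels'],cv2.COLOR_RGB2HSV)
m=(hsv[...,0]<22)&(hsv[...,1]>150)&(Z>.06)&(abs(P[...,1]-.28)<.1)&(abs(P[...,0]-.51)<.1)
q=P[m];print(q.mean(0),np.percentile(q,[2,98],0),len(q))
go(.474,-.229,.12,-.1)"
```

```text
[0.5089948  0.27528709 0.09387537] [[0.45259189 0.24602083 0.08642779]
 [0.56578993 0.30526874 0.09550673]] 169
t 9.25 pos [0.5107 0.2819 0.2288] rot [ 3.1344 -0.0043  1.4849] q [0.44 0.35 1.4  0.   1.38 0.53] F [0.3 0.9 7.3] 
shift now [-0.5122  0.0073  0.1088] shift at target yaw [0.0145 0.512  0.1088] turn 1.5849
```

Call:
servo_tool --pt "0 -0.03 0 0 0 0 0" --pt "0 -0.045 0 0 0 0 0" --pt "0 -0.045 0.001 0 0 0 0" --pt "0 -0.045 0.001 0 0 0 0" --pt "0 -0.045 0.001 0 0 0 0" --pt "0 -0.045 0.001 0 0 0 0" --pt "0 -0.045 0.001 0 0 0 0" --pt "0 -0.03 0.001 0 0 0 0"

```text
time_s: 10.25
ee_pos: [0.4867, -0.0499, 0.2204]
eef_rot: [3.141, 0.0, 1.484]
force: [0.4, 0.4, -0.1]
grip_width: 0.0004
grip_force: 0.0
```

```bash
python3 -c "
from h import *
c=ctrl.camera('top');save(c,'t2.png');P=cloud(c);Z=P[...,2]
hsv=cv2.cvtColor(c['pixels'],cv2.COLOR_RGB2HSV)
n=(abs(P[...,1]-.28)<.1)&(abs(P[...,0]-.51)<.1)
q=P[n&(hsv[...,0]<22)&(hsv[...,1]>150)&(Z>.06)];print(cv2.minAreaRect((q[:,:2]*1000).astype(np.float32)),np.percentile(q,[2,50,98],0)[:,2],len(q))
q=P[n&(Z>.02)&(Z<.04)];print(np.percentile(q[:,2],[10,50,90]),cv2.minAreaRect((q[:,:2]*1000).astype(np.float32)))
go(.474,-.229,.12,1.485)"
```

```text
((509.115234375, 280.8923034667969), (61.463340759277344, 120.0151138305664), 83.74152374267578) [0.08467134 0.0906159  0.09692642] 301
[0.02311769 0.02803877 0.03329744] ((509.8083801269531, 281.0865478515625), (131.01365661621094, 190.4567413330078), 85.63260650634766)
t 10.3 pos [ 0.4866 -0.052   0.2204] rot [3.1414e+00 8.0000e-04 1.4828e+00] q [-0.18  0.15  1.67 -0.    1.32 -0.09] F [-0.3 -1.3  0. ] 
shift now [-0.1774  0.003   0.1004] shift at target yaw [-0.1774  0.0026  0.1004] turn -0.0022
```

The rack stands in the tray at z≈5 mm, centred within 1 mm. Next, the round key.

Call:
servo_tool --pt "0 -0.025 0.0005 0.02 0 0 0" --pt "0 -0.035 0.0005 0.02 0 0 0" --pt "0 -0.035 0.0005 0.02 0 0 0" --pt "0 -0.035 0.0005 0.02 0 0 0" --pt "0 -0.03 0.0005 0.01 0 0 0" --pt "0 -0.0174 0.0005 0.01 0 0 0" --pt "0 0 0 0 0 0 0" --pt "0 0 0 0 0 0 0"

```text
time_s: 11.3
ee_pos: [0.475, -0.2244, 0.1208]
eef_rot: [3.141, -0.0, 1.485]
force: [0.1, -0.2, 0.4]
grip_width: 0.0006
grip_force: 0.0
```

Call:
servo_tool --pt "0 0 0 0.02 0 0 0" --pt "0 0 0 0.015 0 0 0" --pt "0 0 0 0.006 0 0 0" --pt "0 0 0 0.004 0 0 0" --pt "0 0 0 0.0015 0 0 0" --pt "0 0 0 0 0 0 0" --pt "0 0 0 0 0 0 0" --pt "0 0 0 0 0 0 0"

```text
time_s: 12.3
ee_pos: [0.4749, -0.2251, 0.0742]
eef_rot: [3.141, 0.0, 1.485]
force: [0.4, 4.3, 4.8]
grip_width: 0.0004
grip_force: 2.4
```

```bash
python3 -c "
from h import *
go(.474,-.229,.073,1.485)"
```

```text
t 12.3 pos [ 0.4749 -0.2251  0.0742] rot [3.1410e+00 1.0000e-04 1.4848e+00] q [-0.51  0.4   1.72  0.    1.02 -0.43] F [0.4 4.3 4.8] 
shift now [-0.0039 -0.0005  0.0012] shift at target yaw [-0.0039 -0.0005  0.0012] turn -0.0002
```

Call:
servo_tool --pt "0 0 0 0.001 0 0 0" --pt "0 0 0 0.0015 0 0 0" --pt "0 0 0 0 0 0 0" --pt "0 0 0 0 0 0 0" --pt "0 0 0 0 0 0 0" --pt "0 0 0 0 0 0 0" --pt "0 0 0 0 0 0 0" --pt "0 0 0 0 0 0 0"

```text
time_s: 13.3
ee_pos: [0.475, -0.2253, 0.073]
eef_rot: [3.14, 0.0, 1.485]
force: [-6.7, 7.2, 24.0]
grip_width: 0.0006
grip_force: 11.3
```

Call:
servo_tool --pt "0 0 0 -0.005 0 0 0" --pt "0 0 0 -0.02 0 0 0" --pt "0 0 0 -0.02 0 0 0" --pt "0 0.01 0.02 -0.004 0 0 0" --pt "0 -0.012 0.03 0 0 0 0" --pt "0 -0.012 0.03 0 0 0 0" --pt "0 0 0 0 0 0 0" --pt "0 0 0 0 0 0 0"

```text
time_s: 14.3
ee_pos: [0.5525, -0.2459, 0.1199]
eef_rot: [-3.141, -0.0, 1.485]
force: [-0.3, -0.4, 0.4]
grip_width: 0.0005
grip_force: 0.0
```

```bash
python3 -c "
from h import *
go(.556,-.238,.12,1.485)"
```

```text
t 14.3 pos [ 0.5525 -0.2459  0.1199] rot [-3.1406e+00 -1.0000e-04  1.4846e+00] q [-0.48  0.5   1.45 -0.    1.19 -0.39] F [-0.3 -0.4  0.4] 
shift now [ 0.0082  0.0028 -0.0001] shift at target yaw [ 0.0082  0.0028 -0.0001] turn -0.0004
```

Call:
servo_tool --pt "0 0.008 0.003 0 0 0 0" --pt "0 0 0 0.02 0 0 0" --pt "0 0 0 0.015 0 0 0" --pt "0 0 0 0.006 0 0 0" --pt "0 0 0 0.004 0 0 0" --pt "0 0 0 0.0025 0 0 0" --pt "0 0 0 0 0 0 0" --pt "0 0 0 0 0 0 0"

```text
time_s: 15.3
ee_pos: [0.557, -0.2382, 0.0735]
eef_rot: [3.141, 0.0, 1.485]
force: [-3.2, 3.6, 4.8]
grip_width: 0.0005
grip_force: 2.6
```

```bash
python3 -c "
from h import *
go(.556,-.238,.073,1.485)"
```

```text
t 15.3 pos [ 0.557  -0.2382  0.0735] rot [3.1412 0.     1.4847] q [-0.46  0.55  1.48  0.    1.1  -0.38] F [-3.2  3.6  4.8] 
shift now [ 0.0001 -0.001   0.0005] shift at target yaw [ 0.0001 -0.001   0.0005] turn -0.0003
```

Call:
servo_tool --pt "0 0 0 0.001 0 0 0" --pt "0 0 0 0 0 0 0" --pt "0 0 0 0 0 0 0" --pt "0 0 0 -0.005 0 0 0" --pt "0 0 0 -0.02 0 0 0" --pt "0 0 0 -0.04 0 0 0" --pt "40 0 0 -0.04 0 0 0" --pt "40 0.03 0 -0.02 0 0 0"

```text
time_s: 16.3
ee_pos: [0.5599, -0.2096, 0.1994]
eef_rot: [3.138, 0.001, 1.483]
force: [0.8, -0.2, 0.8]
grip_width: 0.0171
grip_force: 0.0
```

```bash
python3 -c "
from h import *
go(.55,-.033,.2,1.693)"
```

```text
t 16.3 pos [ 0.5599 -0.2096  0.1994] rot [3.1383e+00 1.5000e-03 1.4825e+00] q [-0.42  0.41  1.39 -0.    1.34 -0.33] F [ 0.8 -0.2  0.8] 
shift now [ 0.175  -0.0254 -0.0006] shift at target yaw [ 0.1765  0.0117 -0.0006] turn -0.2105
```

Call:
servo_tool --pt "0 0.025 0.018 0 0 0 0" --pt "0 0.025 0.018 0 0 0 0" --pt "0 0.025 0.018 0 0 0 0" --pt "0 0.025 0.018 0 0 0 0" --pt "0 0.025 0.018 0 0 0 0" --pt "0 0.015 0.018 0 0 0 -0.11" --pt "0 0 0 0 0 0 -0.1" --pt "0 0 0 0 0 0 0"

```text
time_s: 17.3
ee_pos: [0.6792, -0.0781, 0.1968]
eef_rot: [3.141, 0.0, 1.694]
force: [0.3, -0.9, -0.2]
grip_width: 0.0003
grip_force: 0.0
```

```bash
python3 -c "
from h import *
go(.566,-.031,.2,1.693)
c=ctrl.camera('wrist');np.savez('w3.npz',**c);save(c,'w3.png')"
```

```text
t 17.3 pos [ 0.6792 -0.0781  0.1968] rot [3.1414e+00 2.0000e-04 1.6943e+00] q [-0.17  0.61  1.09 -0.    1.44 -0.29] F [ 0.3 -0.9 -0.2] 
shift now [ 0.0607 -0.1065 -0.0032] shift at target yaw [ 0.0606 -0.1066 -0.0032] turn 0.0013
```

View pics/w3.png

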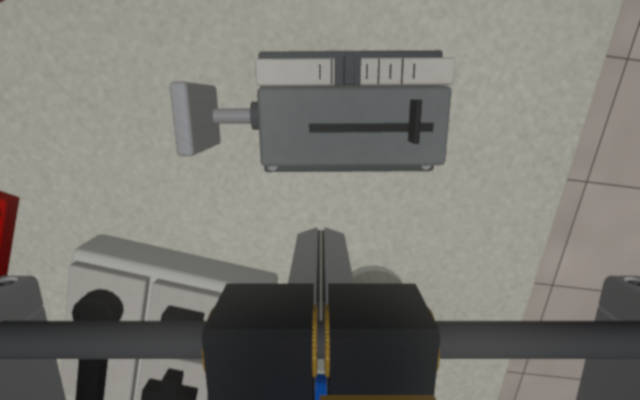

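The view shows the pointer at (415,120), the marker at (347,70) and the handle plate at (195,117). I'll measure the distance along the gauge x axis.

```bash
python3 -c "
from h import *
c=dict(np.load('w3.npz'));P=cloud(c);Z=P[...,2]
def R(b,lo,hi):
  x0,y0,x1,y1=b;q=P[y0:y1,x0:x1].reshape(-1,3);return q[(q[:,2]>lo)&(q[:,2]<hi)]
def rr(n,q): r=cv2.minAreaRect((q[:,:2]*1000).astype(np.float32));print(n,len(q),np.round(r[0],1),np.round(r[1],1),round(r[2],2),np.percentile(q[:,2],[5,50,95]).round(4))
rr('housing',R((255,80,455,172),.055,.0625))
rr('plate',R((165,75,225,160),.1,.11))
print('pz',np.percentile(R((411,100,420,140),0,.3)[:,2],[5,25,50,75,95]),'mz',np.percentile(R((335,50,362,88),0,.3)[:,2],[5,25,50,75,95]))
a=np.radians(7.2);ex=np.array([np.cos(a),np.sin(a)])
for n,q in (('ptr',R((405,95,425,146),.068,.12)),('mark',R((330,48,365,90),.068,.12))):
  rr(n,q);s=q[:,:2]@ex*1000;zt=q[:,2].max();st=s[q[:,2]>zt-.003];print(n,'s range',s.min(),s.max(),'top',st.min(),st.max(),st.mean(),zt)
"
```

```text
housing 15370 [701.7 -19.6] [170.3  74.6] 7.04 [0.0582 0.0598 0.0611]
plate 1421 [567.1 -29.2] [14.2 55.2] 7.25 [0.1016 0.1045 0.1058]
pz [0.07097277 0.07701978 0.08233084 0.08322514 0.08411199] mz [0.01080933 0.05998033 0.06600097 0.08292225 0.08445648]
ptr 463 [750.5  -9.6] [ 5.7 35.3] 7.15 [0.0698 0.0824 0.0842]
ptr s range 740.555989652201 746.2337113849366 top 740.7962682368467 746.2233540157462 743.3947571883701 0.08509717706510883
mark 350 [689.4  23.7] [ 8.1 22.1] 7.62 [0.0715 0.0836 0.0849]
mark s range 682.8429242430611 691.0178277109045 top 682.8802563189076 690.967670154673 686.9712110734912 0.08576863874577767
```

Call:
servo_tool --pt "40 0.009 -0.018 0 0 0 -0.002" --pt "40 0.009 -0.018 0 0 0 0" --pt "40 0.009 -0.018 0 0 0 0" --pt "40 0.009 -0.018 0 0 0 0" --pt "40 0.009 -0.018 0 0 0 0" --pt "40 0.0095 -0.016 0 0 0 0" --pt "40 0.007 0 0 0 0 0" --pt "40 0 0 0 0 0 0"

```text
time_s: 18.35
ee_pos: [0.5667, -0.0302, 0.1972]
eef_rot: [3.141, 0.0, 1.696]
force: [0.9, 0.8, -0.4]
grip_width: 0.0376
grip_force: 0.0
```

```bash
python3 -c "
from h import *
go(.567,-.029,.072,1.6965)"
```

```text
t 18.35 pos [ 0.5667 -0.0302  0.1972] rot [3.1408e+00 2.0000e-04 1.6961e+00] q [-0.12  0.34  1.48  0.    1.31 -0.24] F [ 0.9  0.8 -0.4] 
shift now [0.0012 0.0005 0.1252] shift at target yaw [0.0012 0.0005 0.1252] turn -0.0004
```

Call:
servo_tool --pt "40 0.001 0.0005 0.03 0 0 0" --pt "40 0 0 0.03 0 0 0" --pt "40 0 0 0.03 0 0 0" --pt "40 0 0 0.025 0 0 0" --pt "40 0 0 0.01 0 0 0" --pt "0 0 0 0 0 0 0" --pt "0 0 0 0 0 0 0" --pt "0 0 0 0 0 0 0" --force 60

```text
time_s: 19.35
ee_pos: [0.5667, -0.0295, 0.0729]
eef_rot: [3.141, 0.0, 1.697]
force: [0.4, 0.9, 4.0]
grip_width: 0.0138
grip_force: 60.0
```

```bash
python3 -c "
from h import *
go(.567,-.029,.072,1.6965)"
```

```text
t 19.35 pos [ 0.5667 -0.0295  0.0729] rot [3.1411e+00 3.0000e-04 1.6969e+00] q [-0.12  0.48  1.6  -0.    1.06 -0.24] F [0.4 0.9 4. ] 
shift now [0.0004 0.0004 0.0009] shift at target yaw [0.0004 0.0004 0.0009] turn 0.0004
```

Call:
servo_tool --pt "0 0 -0.005 0 0 0 0" --pt "0 0 -0.009 0 0 0 0" --pt "0 0 -0.009 0 0 0 0" --pt "0 0 -0.009 0 0 0 0" --pt "0 0 -0.009 0 0 0 0" --pt "0 0 -0.006 0 0 0 0" --pt "0 0 -0.003 0 0 0 0" --pt "0 0 0 0 0 0 0"

```text
time_s: 20.35
ee_pos: [0.518, -0.0358, 0.0729]
eef_rot: [3.138, 0.001, 1.697]
force: [9.4, 0.3, -0.8]
grip_width: 0.0137
grip_force: 60.0
```

Run:
```python
from h import *
go(.567,-.029,.072,1.6965)
o=ctrl.get_obs();p=o['ee_pos'];print('pulled',.5585-(p[0]*.9921+p[1]*.1253))
c=ctrl.camera('side');P=cloud(c);Z=P[...,2]
cv2.imwrite('pics/s2.png',cv2.resize(c['pixels'][170:260,300:440,::-1],None,fx=5,fy=5,interpolation=2))
a=np.radians(7.2);q=P[(P[...,2]>.07)&(P[...,2]<.09)]
s=q[:,0]*np.cos(a)+q[:,1]*np.sin(a);t=-q[:,0]*np.sin(a)+q[:,1]*np.cos(a)
# pointer home (s,t)=(743.4,-103.6), marker (687,-62.9)
for n,t0 in (('ptr',-.1036),('mark',-.0629)):
  m=(abs(t-t0)<.013)&(s>.66)&(s<.76);print(n,m.sum(),s[m].min(),s[m].max(),s[m].mean(),t[m].mean())
```

```text
t 20.35 pos [ 0.518  -0.0358  0.0729] rot [3.1376e+00 9.0000e-04 1.6968e+00] q [-0.14  0.38  1.74  0.    1.01 -0.27] F [ 9.4  0.3 -0.8] 
shift now [0.0006 0.0494 0.0009] shift at target yaw [0.0006 0.0494 0.0009] turn 0.0003
pulled 0.049044085296170103
ptr 36 0.6920475967433806 0.698576826990533 0.6940233259062535 -0.10298381500645098
mark 41 0.6829441861359055 0.6926028886337835 0.6862261163809517 -0.0659789635847393
```

View pics/s2.png

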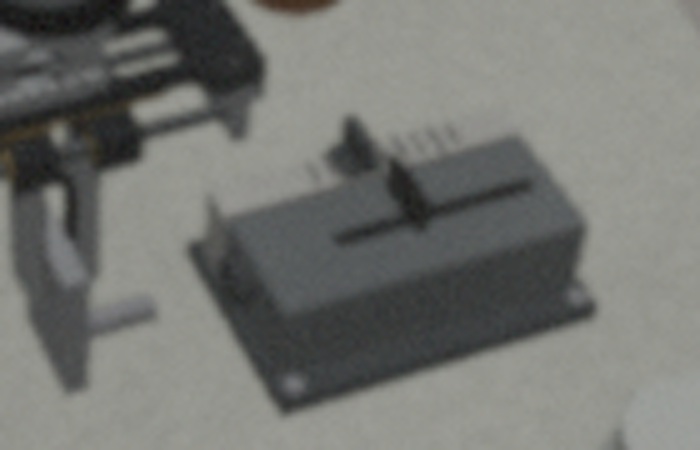

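The crop shows the plate gripped and pulled, with the pointer at (405,190) still a few mm short of the marker at (352,150). The remaining pull is 7.3 mm, then hold.

Call:
servo_tool --pt "0 0 -0.003 0 0 0 0" --pt "0 0 -0.003 0 0 0 0" --pt "0 0 -0.0013 0 0 0 0" --pt "0 0 0 0 0 0 0" --pt "0 0 0 0 0 0 0" --pt "0 0 0 0 0 0 0" --pt "0 0 0 0 0 0 0" --pt "0 0 0 0 0 0 0"

```text
time_s: 21.4
ee_pos: [0.5111, -0.0367, 0.0729]
eef_rot: [3.137, 0.001, 1.697]
force: [11.9, -0.9, -0.9]
grip_width: 0.0138
grip_force: 60.0
```

Run:
```python
from h import *
o=ctrl.get_obs();p=o['ee_pos'];print('pulled',.5585-(p[0]*.9921+p[1]*.1253))
c=ctrl.camera('side');P=cloud(c)
a=np.radians(7.2);q=P[(P[...,2]>.07)&(P[...,2]<.09)]
s=q[:,0]*np.cos(a)+q[:,1]*np.sin(a);t=-q[:,0]*np.sin(a)+q[:,1]*np.cos(a)
for n,t0 in (('ptr',-.1036),('mark',-.0629)):
  m=(abs(t-t0)<.013)&(s>.66)&(s<.76);print(n,m.sum(),s[m].min(),s[m].max(),s[m].mean(),t[m].mean())
```

```text
pulled 0.056059749936133496
ptr 38 0.6844374993477438 0.6925456605605058 0.6869981482749871 -0.10409427664896337
mark 40 0.6794524672305243 0.6905858526218096 0.6862601309995668 -0.06593806102021514
```

Call:
servo_tool --pt "0 0 0 0 0 0 0" --pt "0 0 0 0 0 0 0" --pt "0 0 0 0 0 0 0" --pt "0 0 0 0 0 0 0" --pt "0 0 0 0 0 0 0" --pt "0 0 0 0 0 0 0" --pt "0 0 0 0 0 0 0" --pt "0 0 0 0 0 0 0"

```text
time_s: 22.45
ee_pos: [0.5111, -0.0367, 0.0729]
eef_rot: [3.137, 0.001, 1.697]
force: [12.1, 0.3, -0.9]
grip_width: 0.0135
grip_force: 60.0
```

Call:
servo_tool --pt "0 0 0 0 0 0 0" --pt "0 0 0 0 0 0 0" --pt "0 0 0 0 0 0 0" --pt "0 0 0 0 0 0 0" --pt "0 0 0 0 0 0 0" --pt "0 0 0 0 0 0 0" --pt "0 0 0 0 0 0 0" --pt "0 0 0 0 0 0 0"

```text
time_s: 23.45
ee_pos: [0.5111, -0.0367, 0.0729]
eef_rot: [3.137, 0.001, 1.697]
force: [10.7, -0.3, -1.0]
grip_width: 0.0135
grip_force: 60.0
```

Held level for over 2 s (within about 1 mm). Now I ease the handle home.

Call:
servo_tool --pt "0 0 0.003 0 0 0 0" --pt "0 0 0.008 0 0 0 0" --pt "0 0 0.009 0 0 0 0" --pt "0 0 0.009 0 0 0 0" --pt "0 0 0.009 0 0 0 0" --pt "0 0 0.008 0 0 0 0" --pt "0 0 0.006 0 0 0 0" --pt "0 0 0.0035 0 0 0 0"

```text
time_s: 24.45
ee_pos: [0.5656, -0.0296, 0.0729]
eef_rot: [3.14, 0.001, 1.697]
force: [2.8, -0.5, 6.1]
grip_width: 0.0138
grip_force: 60.0
```

Call:
servo_tool --pt "0 0 0.001 0 0 0 0" --pt "0 0 0.0005 0 0 0 0" --pt "0 0 0 0 0 0 0" --pt "0 0 0 0 0 0 0" --pt "0 0 0 0 0 0 0" --pt "0 0 0 0 0 0 0" --pt "0 0 0 0 0 0 0" --pt "0 0 0 0 0 0 0"

```text
time_s: 25.45
ee_pos: [0.5667, -0.0295, 0.0729]
eef_rot: [3.14, 0.0, 1.697]
force: [2.2, 0.1, 6.9]
grip_width: 0.0133
grip_force: 60.0
```

Run:
```python
from h import *
o=ctrl.get_obs();p=o['ee_pos'];print('pulled',.5585-(p[0]*.9921+p[1]*.1253),o['force'])
```

```text
pulled 1.670188802893602e-05 [2.20850783 0.06907182 6.9323436 ]
```

Call:
servo_tool --pt "10 0 0 0 0 0 0" --pt "30 0 0 0 0 0 0" --pt "40 0 0 0 0 0 0" --pt "40 0 0 0 0 0 0" --pt "40 0 0 -0.02 0 0 0" --pt "40 0 0 -0.03 0 0 0" --pt "40 0 0 -0.03 0 0 0" --pt "0 0 0 0 0 0 0"

```text
time_s: 26.45
ee_pos: [0.5671, -0.0295, 0.1539]
eef_rot: [3.138, 0.001, 1.697]
force: [0.5, -0.5, -0.7]
grip_width: 0.0306
grip_force: 0.0
```

Run:
```python
from h import *
go(.4655,-.313,.12,1.6965)
```

```text
t 26.45 pos [ 0.5671 -0.0295  0.1539] rot [3.1381e+00 8.0000e-04 1.6968e+00] q [-0.12  0.38  1.53  0.    1.22 -0.24] F [ 0.5 -0.5 -0.7] 
shift now [-0.2685 -0.1364  0.0339] shift at target yaw [-0.2686 -0.1363  0.0339] turn 0.0003
```

Call:
servo_tool --pt "0 -0.02 -0.01 0 0 0 0" --pt "0 -0.04 -0.02 0 0 0 0" --pt "0 -0.04 -0.021 0 0 0 0" --pt "0 -0.04 -0.021 0 0 0 0" --pt "0 -0.04 -0.021 0 0 0 0" --pt "0 -0.04 -0.021 0 0 0 0" --pt "0 -0.035 -0.016 0.005 0 0 0" --pt "0 -0.0135 -0.0065 0.01 0 0 0"

```text
time_s: 27.45
ee_pos: [0.4636, -0.3142, 0.1357]
eef_rot: [-3.141, -0.001, 1.695]
force: [0.4, 0.0, -0.2]
grip_width: 0.0003
grip_force: 0.0
```

Call:
servo_tool --pt "0 0 0 0.01 0 0 0" --pt "0 0 0 0.01 0 0 0" --pt "0 0 0 0 0 0 0" --pt "0 0 0 0 0 0 0" --pt "0 0 0 0 0 0 0" --pt "0 0 0 0 0 0 0" --pt "0 0 0 0 0 0 0" --pt "0 0 0 0 0 0 0"

```text
time_s: 28.45
ee_pos: [0.4646, -0.3129, 0.117]
eef_rot: [3.142, 0.0, 1.697]
force: [0.0, 0.6, 0.7]
grip_width: 0.0002
grip_force: 0.0
```

Run:
```python
from h import *
go(.465,-.313,.0725,1.6965)
```

```text
t 28.45 pos [ 0.4646 -0.3129  0.117 ] rot [3.1415 0.     1.6967] q [-0.66  0.41  1.59  0.    1.14 -0.78] F [0.  0.6 0.7] 
shift now [-0.0001  0.0004  0.0445] shift at target yaw [-0.0001  0.0004  0.0445] turn 0.0002
```

Call:
servo_tool --pt "0 0 0 0.02 0 0 0" --pt "0 0 0 0.013 0 0 0" --pt "0 0 0 0.006 0 0 0" --pt "0 0 0 0.004 0 0 0" --pt "0 0 0 0.0015 0 0 0" --pt "0 0 0 0.001 0 0 0" --pt "0 0 0 0 0 0 0" --pt "0 0 0 0 0 0 0"

```text
time_s: 29.45
ee_pos: [0.4646, -0.313, 0.0731]
eef_rot: [3.141, 0.0, 1.697]
force: [-9.6, 5.3, 17.8]
grip_width: 0.0004
grip_force: 8.7
```

Call:
servo_tool --pt "0 0 0 -0.005 0 0 0" --pt "0 0 0 -0.02 0 0 0" --pt "0 0 0 -0.02 0 0 0" --pt "0 0.02 0 0 0 0 0" --pt "0 0.03 0.01 0 0 0 0" --pt "0 0.03 0.01 0 0 0 0" --pt "0 0 0 0 0 0 0" --pt "0 0 0 0 0 0 0"

```text
time_s: 30.45
ee_pos: [0.4745, -0.2316, 0.1167]
eef_rot: [3.141, 0.001, 1.697]
force: [-0.1, -0.7, 0.8]
grip_width: 0.0004
grip_force: 0.0
```

Run:
```python
from h import *
go(.4745,-.229,.0725,1.6965)
```

```text
t 30.45 pos [ 0.4745 -0.2316  0.1167] rot [3.1410e+00 6.0000e-04 1.6969e+00] q [-0.52  0.34  1.68 -0.    1.11 -0.65] F [-0.1 -0.7  0.8] 
shift now [0.0026 0.0003 0.0442] shift at target yaw [0.0026 0.0003 0.0442] turn 0.0004
```

Call:
servo_tool --pt "0 0.002 0 0.02 0 0 0" --pt "0 0 0 0.013 0 0 0" --pt "0 0 0 0.006 0 0 0" --pt "0 0 0 0.004 0 0 0" --pt "0 0 0 0.0015 0 0 0" --pt "0 0 0 0.001 0 0 0" --pt "0 0 0 0 0 0 0" --pt "0 0 0 0 0 0 0"

```text
time_s: 31.45
ee_pos: [0.4741, -0.2296, 0.073]
eef_rot: [3.141, 0.001, 1.697]
force: [-12.4, 1.5, 23.8]
grip_width: 0.0006
grip_force: 11.8
```

Call:
servo_tool --pt "0 0 0 -0.005 0 0 0" --pt "0 0 0 -0.02 0 0 0" --pt "0 0 0 -0.03 0 0 0" --pt "0 0 0 -0.04 0 0 0" --pt "0 0 0 -0.04 0 0 0" --pt "0 0 0 0 0 0 0" --pt "0 0 0 0 0 0 0" --pt "0 0 0 0 0 0 0"

```text
time_s: 32.45
ee_pos: [0.4738, -0.2289, 0.2048]
eef_rot: [-3.14, -0.001, 1.697]
force: [-0.1, -0.5, 0.1]
grip_width: 0.0004
grip_force: 0.0
```

Run:
```python
from h import *
c=ctrl.camera('side');save(c,'end.png')
```

```text
(no output)
```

View pics/end.png

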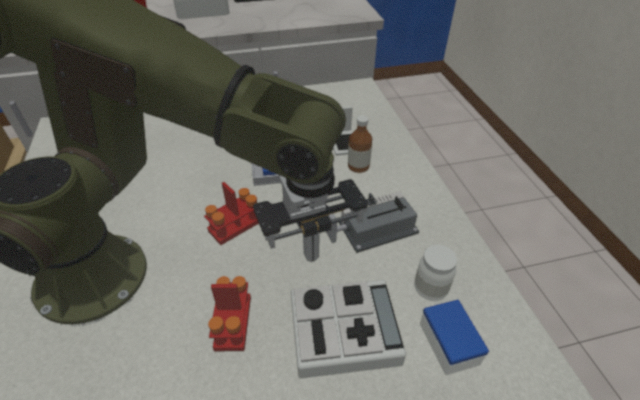

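The final view shows the keys up (round at 313,298), the gauge home at (380,220), the rack in the tray at (265,170) behind the wrist, the visible bystanders in place, and the gripper clear.

```bash
python3 -c "
from station import ctrl
print(ctrl.hand_in())"
```

```text
the job is handed in; nothing more can be done
None
```

I finished every step in order and handed the job in at about 32.5 s of the 72 s limit; the hand-in returned no verdict, so I can't confirm it passed.

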